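# Put the hole saws back in their tray

## Robot

A 6-joint arm with a two-finger parallel gripper is mounted at the origin on the work surface. World frame = base frame: x ahead of the robot, y to its left, z up, the work surface at z = 0. Lengths are in m, angles in rad, forces in N, time in s.
With the tool pointing down it reaches from about 0.35 to 0.85 m from the base axis. Payload 8.1 kg.
Tool frame: the origin (TCP) lies midway between the tips of the shut fingers; the grasp point (between the pads) lies robot.grip_depth behind it (robot.grip_depth is the distance from the TCP to the grasp point, in m); z points along the fingers, y is the line along which they close (so a half turn about z gives the same grasp; the last joint's range is limited). The gripper opens to 93 mm and grips with 3 to 60 N. Pads are 15 mm wide; open, the fingers measure 128 mm over their backs; the gripper's body (75 mm by 188 mm) begins 65 mm behind the grasp point.
Start: joints at [-0.085, 0.13, 1.488, -0, 1.523, -0.085], TCP at [0.6, 0, 0.19] pointing down, gripper open.
Joint ranges: [-2.96, 2.96], [-0.89, 2.26], [0.02, 2.5], [-1.34, 4.48], [0, 2.73], [-2.66, 2.66]. Speed limits (rad/s): [2.39, 2.39, 2.79, 3.14, 3.14, 3.14].

## Interface

Orientations are given as a rotation vector (axis times angle).
In Python, from plant import robot gives the robot as it stands.
- The arm moves only by the tool carry_out, never from a script. Its argument "rows" is a list of rows, each a list of 6 numbers: the shift along the tool's x, y, z in m, then the turn, a rotation vector about the tool's x, y, z in degrees. A call has 1 to 12 rows; each row is the pose to reach, as a shift and turn from the pose commanded when the call began, along the tool's axes at that moment; what a row does not reach only later rows make up. A row lasts 1/8 s, in which the tool goes at most 62.5 mm and 10.7 degrees, less where a joint would pass 70% of its speed; a pose out of reach is approached as far as the arm can. A call with a gripper value outside its range is refused whole. "jaw" is the closure in counts, from 0 (fully open) to 255 (shut), set as the call begins (left out, the last holds). The fingers move at their own pace and stop on an object; "force" is the grip in N (left out, the last holds). Time passes only in rows, so rows that repeat a pose let the fingers close. It gives the time, the measured TCP pose, the force, the opening and the grip force at its end, in the units of the state.
- robot.read_state(): the state, without advancing time (a new reading comes with each control period).
- robot.read_camera(name): name is "scene" or "side" or "wrist"; returns the picture (480x640x3 uint8, red, green, blue); there is no depth.
- robot.camera_model(name): a dict with "fx", "fy", "cx", "cy" (pixels), "R" (3x3) and "t" (3): a world point X has camera coordinates R X + t; the wrist camera has in their place "mount" (4x4, takes a point from camera to tool coordinates, whose origin is the TCP and whose axes are the flange's). Camera axes: x right, y down, z forward; pixel columns grow to the right and rows downward; lengths in m; the calibration is good to about 2 mm. A picture is of the moment at which its call begins: read the wrist's pose just before it. camera_model takes no time and is no camera call.
- robot.close_job(): hands the job in; it is judged then, once.
Trained networks look in the newest picture that a camera, given by its name, has taken for a name from the list of things; names that differ only in an ending like _2 or _b are one class to them, and where a whole thing is asked for, a point or a joint stands for the part that bears it (a point fixed in the world has none). Each returns a list of dicts, best first, with "conf" (0 to 1); they miss things now and then, are a little off and sometimes report something else, mostly with a low value. They report only what shows in the picture. A call takes as long as a camera call. They do not tell look-alikes from the thing itself.
- robot.outline_of(camera, target): "pixels" (480x640 bool, what is visible of it) and "pixel" ([column, row] in pixels, amid what is visible of it).
The state is a dict: "t": time; "q": joint angles; "dq": joint speeds; "joint_torque": joint torques, N m; "tool_pos": TCP position; "orientation": TCP orientation; "force": force on the tool from outside, world axes, zero at the start; "wrist_torque": the same for the moment, N m; "opening": finger opening in m; "gripper_force": force on a finger pad.
Only numpy, scipy, OpenCV 4.12 (cv2) and the standard library are available. Lean on these libraries where they do the work, as an engineer would, in place of code of your own. Each camera call takes 0.05 s, during which the arm holds its last target. There are 200 camera calls.

## Task

The drilling is finished: put the four steel hole saws back in the wooden tray, each standing upright, shank up, on the floor of the round pocket made for its size (smallest saw in the smallest pocket, and so on up to the largest). The two sanding drums, which look much like them, do not belong there: leave them standing where they are.

Things in the scene. Friction and masses are not known exactly. Their poses are not given: they have to be found in the camera images.
- saw25_mid (a point): smallest hole saw, loose, standing teeth down on the bench: plain steel cup 25 mm in diameter and 40 mm high, small saw teeth round its lower edge, two slanted slots in its side, flat top; from the middle of the top a round steel shank 11 mm in diameter rises 36 mm (76 mm overall), easily gripped from above. The point is on its axis half-way up, 38 mm above its underside and 2 mm below the cup's flat top; z along the shank, up. 90 g, give or take a third
- saw35_mid (a point): second smallest hole saw, loose, standing teeth down on the bench: plain steel cup 35 mm in diameter and 40 mm high, small saw teeth round its lower edge, two slanted slots in its side, flat top; from the middle of the top a round steel shank 11 mm in diameter rises 36 mm (76 mm overall), easily gripped from above. The point is on its axis half-way up, 38 mm above its underside and 2 mm below the cup's flat top; z along the shank, up. 120 g, give or take a third
- saw46_mid (a point): second largest hole saw, loose, standing teeth down on the bench: plain steel cup 46 mm in diameter and 40 mm high, small saw teeth round its lower edge, two slanted slots in its side, flat top; from the middle of the top a round steel shank 11 mm in diameter rises 36 mm (76 mm overall), easily gripped from above. The point is on its axis half-way up, 38 mm above its underside and 2 mm below the cup's flat top; z along the shank, up. 160 g, give or take a third
- saw57_mid (a point): largest hole saw, loose, standing teeth down on the bench: plain steel cup 57 mm in diameter and 40 mm high, small saw teeth round its lower edge, two slanted slots in its side, flat top; from the middle of the top a round steel shank 11 mm in diameter rises 36 mm (76 mm overall), easily gripped from above. The point is on its axis half-way up, 38 mm above its underside and 2 mm below the cup's flat top; z along the shank, up. 210 g, give or take a third
- pocket25_floor (a point): pocket for the 25 mm saw: round recess 41 mm across (smallest of the four) and 10 mm deep, lined with dark felt, in the middle of a fixed plywood square 84 x 84 x 16 mm. The four squares lie two by two, 88 mm apart, in a fixed shallow wooden tray 190 x 190 mm whose 6 mm walls rise 26 mm above the bench; which square is where differs from start to start. The point is the centre of the recess's floor, 12 mm above the bench; z up, x and y along the square's sides
- pocket35_floor (a point): pocket for the 35 mm saw: round recess 51 mm across (second smallest of the four) and 10 mm deep, lined with dark felt, in the middle of a fixed plywood square 84 x 84 x 16 mm. The four squares lie two by two, 88 mm apart, in a fixed shallow wooden tray 190 x 190 mm whose 6 mm walls rise 26 mm above the bench; which square is where differs from start to start. The point is the centre of the recess's floor, 12 mm above the bench; z up, x and y along the square's sides
- pocket46_floor (a point): pocket for the 46 mm saw: round recess 62 mm across (second largest of the four) and 10 mm deep, lined with dark felt, in the middle of a fixed plywood square 84 x 84 x 16 mm. The four squares lie two by two, 88 mm apart, in a fixed shallow wooden tray 190 x 190 mm whose 6 mm walls rise 26 mm above the bench; which square is where differs from start to start. The point is the centre of the recess's floor, 12 mm above the bench; z up, x and y along the square's sides
- pocket57_floor (a point): pocket for the 57 mm saw: round recess 73 mm across (largest of the four) and 10 mm deep, lined with dark felt, in the middle of a fixed plywood square 84 x 84 x 16 mm. The four squares lie two by two, 88 mm apart, in a fixed shallow wooden tray 190 x 190 mm whose 6 mm walls rise 26 mm above the bench; which square is where differs from start to start. The point is the centre of the recess's floor, 12 mm above the bench; z up, x and y along the square's sides
- drum35_mid (a point): sanding drum, loose, standing on the bench, does not belong in the tray: 35 mm in diameter and 40 mm high with the same 11 mm shank (76 mm overall), but a brown abrasive-paper sleeve round black rubber, smooth sides without teeth or slots, and a broad washer with a hexagon nut on top. The point is on its axis half-way up, 38 mm above its underside; z up
- drum46_mid (a point): sanding drum, loose, standing on the bench, does not belong in the tray: 46 mm in diameter and 40 mm high with the same 11 mm shank (76 mm overall), but a brown abrasive-paper sleeve round black rubber, smooth sides without teeth or slots, and a broad washer with a hexagon nut on top. The point is on its axis half-way up, 38 mm above its underside; z up
Mind the look-alikes: they are no part of the job. What is shaped like the part that bears saw35_mid but pink or yellow is not meant.

How it is judged:
At the end, for the whole second after the job is handed in: Each hole saw stands upright (within 0.1 rad), shank up, at rest and released, on the floor of the pocket of its own size (axis within 11 mm of the pocket's centre, standing 10 mm deep, within about 3 mm); both sanding drums stand upright within 20 mm of where they started (horizontal distance between saw25_mid and pocket25_floor below 0.011 m and z of saw25_mid in the frame of pocket25_floor between 0.034 and 0.041 m and angle between each of saw25_mid, saw35_mid, saw46_mid, saw57_mid, drum35_mid, drum46_mid's own z axis and vertical below 0.1 rad and linear speed of each of saw25, saw35, saw46, saw57 below 0.02 m/s and horizontal distance between saw35_mid and pocket35_floor below 0.011 m and z of saw35_mid in the frame of pocket35_floor between 0.034 and 0.041 m and horizontal distance between saw46_mid and pocket46_floor below 0.011 m and z of saw46_mid in the frame of pocket46_floor between 0.034 and 0.041 m and horizontal distance between saw57_mid and pocket57_floor below 0.011 m and z of saw57_mid in the frame of pocket57_floor between 0.034 and 0.041 m and distance of each of drum35_mid, drum46_mid from where it was at the start of the episode below 0.02 m); the robot touches nothing.
It fails at once if the 35 mm sanding drum is pushed more than 20 mm, lifted or knocked over (distance of drum35_mid from where it was at the start of the episode above 0.02 m or angle between drum35_mid's own z axis and vertical above 0.4 rad).
It fails at once if the 46 mm sanding drum is pushed more than 20 mm, lifted or knocked over (distance of drum46_mid from where it was at the start of the episode above 0.02 m or angle between drum46_mid's own z axis and vertical above 0.4 rad).
It also fails if it takes over 112 s, if anything falls off the work surface, if the arm or the gripper's body presses on something with over 40 N, if the wrist force passes 120 N, or if a joint passes its speed limit or range.

## Working session

There is one attempt and no reset: what is moved stays moved. The work goes in short steps, Python scripts to look and compute and a tool call to move; the robot and the scene stay as the last step left them, time stands still between calls to the robot, and variables do not carry over. Pictures are saved under pics/ and viewed, at most 14 in all, crops included, and the job is handed in when it is done.

Besides the shell and the picture viewer there is one more tool, called as name([rows], argument=value, ...), one row to a line, values as JSON. carry_out: Moves the arm, as the interface text tells. Its arguments: {"type":"object","properties":{"rows":{"type":"array"},"jaw":{"type":"number"},"force":{"type":"number"}},"required":["rows"]}

```bash
mkdir -p pics; ls; python3 - <<'E'
from plant import robot
import cv2
s=robot.read_state(); print({k:s[k] for k in('t','tool_pos','orientation','opening')},robot.grip_depth)
for c in('scene','side','wrist'):
    cv2.imwrite(f'pics/{c}0.png',robot.read_camera(c)[:,:,::-1])
    print(c,robot.camera_model(c))
for c in ('scene','wrist'):
    for n in ['saw25_mid','saw35_mid','saw46_mid','saw57_mid','drum35_mid','drum46_mid','pocket25_floor','pocket35_floor','pocket46_floor','pocket57_floor']:
        print(c,n,[(round(d['conf'],2),d['pixel'],int(d['pixels'].sum())) for d in robot.outline_of(c,n)][:4])
E
```

```text
pics
{'t': 0.0, 'tool_pos': array([5.99372768e-01, 6.81012559e-05, 1.88488634e-01]), 'orientation': array([-2.22042357e+00, -2.22046727e+00,  1.88857526e-03]), 'opening': 0.09295144766610412} 0.0188
scene {'fx': 576.90994820966, 'fy': 576.90994820966, 'cx': 323.4976530792292, 'cy': 244.3476480981692, 'R': array([[-0.27497605,  0.9614478 , -0.00251043],
       [ 0.81514874,  0.23174806, -0.53087227],
       [-0.50982418, -0.14802354, -0.84744813]]), 't': array([ 0.17473537, -0.35624877,  1.41547463])}
side {'fx': 461.5150086712365, 'fy': 461.5150086712365, 'cx': 323.0688811400244, 'cy': 233.35262791466235, 'R': array([[ 0.98065641, -0.19461888,  0.02089241],
       [-0.12550588, -0.70710871, -0.69587754],
       [ 0.15020411,  0.67979465, -0.7178565 ]]), 't': array([-0.47674235,  0.08039588,  0.7762142 ])}
wrist {'fx': 348.08927624890043, 'fy': 348.08927624890043, 'cx': 318.4053745072556, 'cy': 234.1030802141535, 'mount': array([[ 9.22704196e-04, -9.67952121e-01, -2.51133113e-01,
         6.91080768e-02],
       [ 9.99998990e-01,  6.21619216e-04,  1.27822899e-03,
         3.83003654e-
[... 505 characters left out ...]
7, 227.7], 389)]
scene drum46_mid [(0.71, [211.0, 294.1], 638)]
scene pocket25_floor [(0.95, [467.8, 299.4], 1799)]
scene pocket35_floor [(0.59, [403.8, 306.6], 1867)]
scene pocket46_floor [(0.73, [210.5, 295.8], 640), (0.64, [445.4, 335.3], 1938)]
scene pocket57_floor []
wrist saw25_mid []
wrist saw35_mid [(0.73, [239.7, 401.4], 1254)]
wrist saw46_mid [(0.88, [306.7, 311.1], 1293)]
wrist saw57_mid []
wrist drum35_mid [(0.64, [349.6, 390.1], 1231)]
wrist drum46_mid [(0.8, [348.8, 386.6], 1161)]
wrist pocket25_floor [(0.5, [237.4, 1.3], 142)]
wrist pocket35_floor [(0.77, [272.4, 77.2], 8379)]
wrist pocket46_floor [(0.63, [306.1, 12.7], 3117)]
wrist pocket57_floor [(0.93, [190.0, 37.2], 8244)]
```

View pics/scene0.png

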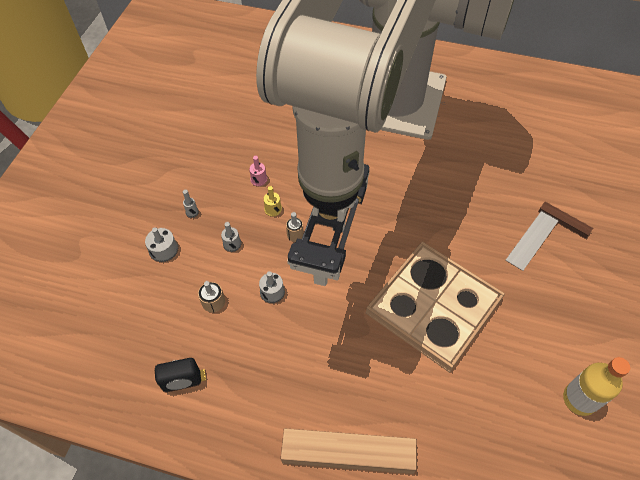

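View pics/wrist0.png

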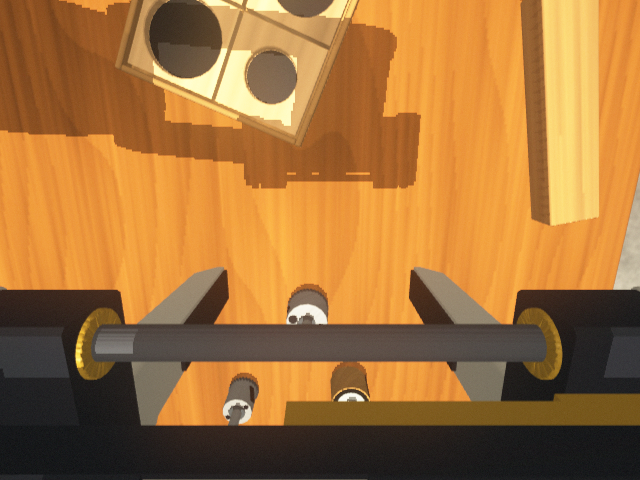

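The scene shows the grey steel saws at saw25 (189,207), saw35 (231,237), saw46 (271,288) and saw57 (162,245). The look-alikes are a pink saw (258,173), a yellow saw (273,203), a brown drum35 (294,227) and a brown drum46 (211,295). The tray pockets are at (428,273), (467,299), (403,305) and (442,332).

```bash
cat > h.py <<'E'
from plant import robot
import numpy as np, cv2
from scipy.optimize import least_squares
from scipy.spatial.transform import Rotation as Ro
def cam(c):
    m=robot.camera_model(c)
    if c!='wrist': return m,np.array(m['R']),np.array(m['t'])
    s=robot.read_state(); T=np.eye(4); T[:3,:3]=Ro.from_rotvec(s['orientation']).as_matrix(); T[:3,3]=s['tool_pos']
    M=np.linalg.inv(T@np.array(m['mount'])); return m,M[:3,:3],M[:3,3]
def proj(k,X):
    m,R,t=k; Y=X@R.T+t
    return np.c_[m['fx']*Y[:,0]/Y[:,2]+m['cx'],m['fy']*Y[:,1]/Y[:,2]+m['cy']]
def ray(k,p,z):
    m,R,t=k; d=R.T@np.array([(p[0]-m['cx'])/m['fx'],(p[1]-m['cy'])/m['fy'],1]); o=-R.T@t
    return (o+d*(z-o[2])/d[2])[:2]
A=np.linspace(0,2*np.pi,40)
ring=lambda r,z:np.c_[r*np.cos(A),r*np.sin(A),0*A+z]
def sil(k,xy,D,z0=0):
    im=np.zeros((480,640),np.uint8)
    for r,a,b in((D/2,0,.04),(.0055,.04,.076)):
        P=np.r_[ring(r,a+z0),ring(r,b+z0)]+[*xy,0]
        h=cv2.convexHull(proj(k,P).astype(np.float32)); cv2.fillConvexPoly(im,np.round(h*16).astype(np.int32),1,shift=4)
    return im>0
def loc(k,mask,D,z0=0):
    ys,xs=np.nonzero(mask); c=np.array([xs.mean(),ys.mean()]); xy=ray(k,c,.025)
    for _ in range(4):
        y,x=np.nonzero(sil(k,xy,D,z0)); xy=xy+ray(k,c,.025)-ray(k,(x.mean(),y.mean()),.025)
    s=sil(k,xy,D,z0); return xy,(s&mask).sum()/(s|mask).sum()
E
python3 - <<'E'
from h import *
k=cam('scene'); ks=cam('side'); robot.read_camera('side')
for n,D in (('saw25',25),('saw35',35),('saw46',46),('saw57',57),('drum35',35),('drum46',46)):
    for c,kk in(('scene',k),('side',ks)):
        for d in robot.outline_of(c,n+'_mid'):
            xy,iou=loc(kk,d['pixels'],D/1e3); print(n,c,round(d['conf'],2),d['pixel'],xy.round(4),round(iou,2))
im=robot.read_camera('scene'); cv2.imwrite('pics/crop.png',cv2.resize(im[140:360,130:520,::-1],None,fx=2,fy=2,interpolation=cv2.INTER_CUBIC))
E
```

```text
saw25 scene 0.7 [188.7, 207.6] [ 0.4527 -0.3446] 0.89
saw25 side 0.6 [350.4, 431.3] [ 0.4519 -0.3479] 0.9
saw35 scene 0.9 [256.8, 173.6] [ 0.3297 -0.238 ] 0.92
saw35 scene 0.71 [232.5, 235.5] [ 0.5049 -0.2342] 0.8
saw35 scene 0.69 [273.3, 203.1] [ 0.3973 -0.1815] 0.92
saw35 side 0.92 [367.2, 346.1] [ 0.5037 -0.2359] 0.94
saw35 side 0.78 [248.1, 370.4] [ 0.329  -0.2399] 0.93
saw35 side 0.63 [291.4, 330.3] [ 0.3966 -0.1831] 0.89
saw35 side 0.46 [350.9, 160.4] [0.5863 0.204 ] 0.36
saw46 scene 0.7 [268.5, 287.3] [ 0.5868 -0.1189] 0.92
saw46 side 0.57 [398.7, 277.9] [ 0.5869 -0.1205] 0.96
saw57 scene 0.62 [162.5, 245.2] [ 0.5546 -0.3652] 0.86
saw57 scene 0.33 [468.2, 297.9] [0.5079 0.2489] 0.53
saw57 scene 0.18 [294.1, 225.3] [ 0.4423 -0.1179] 0.45
saw57 side 0.84 [428.2, 431.4] [ 0.5542 -0.367 ] 0.96
drum35 scene 0.88 [292.7, 227.7] [ 0.4448 -0.1172] 0.88
drum35 side 0.64 [313.1, 289.4] [ 0.4468 -0.1175] 0.91
drum35 side 0.28 [350.1, 430.5] [ 0.4528 -0.3457] 0.62
drum46 scene 0.71 [211.0, 294.1] [ 0.6364 -0.2244] 0.9
drum46 side 0.84 [450.1, 325.9] [ 0.6381 -0.2242] 0.91
```

View pics/crop.png

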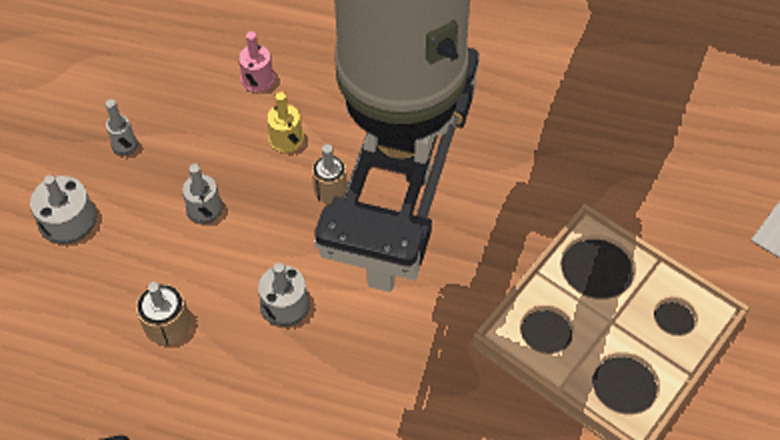

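View pics/side0.png

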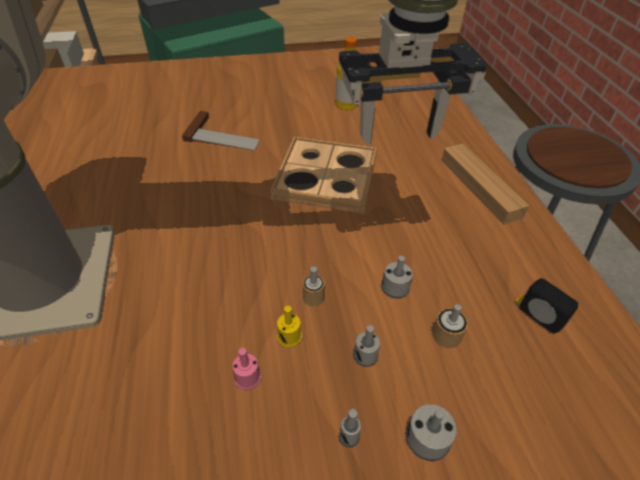

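```bash
python3 - <<'E'
from h import *
for c,seeds in(('scene',[(428,273),(467,299),(403,305),(442,332)]),('side',[(302,180),(311,154),(343,186),(351,161)])):
    k=cam(c); im=robot.read_camera(c); g=im.max(2)
    for s in seeds:
        m=(g<75).astype(np.uint8); _,L,st,ce=cv2.connectedComponentsWithStats(m)
        l=L[s[1],s[0]]; cnt=max(cv2.findContours((L==l).astype(np.uint8),0,1)[0],key=len)[:,0]
        P=np.array([ray(k,p,.022) for p in cnt]); (x,y),r=cv2.minEnclosingCircle((P*1000).astype(np.float32)); f=cv2.fitEllipse((P*1000).astype(np.float32))
        print(c,s,l,st[l][4],g[s[1],s[0]],np.round(f[0],1),np.round(f[1],1))
E
```

```text
scene (428, 273) 71 802 38 [474.4 167.5] [63.  67.2]
scene (467, 299) 79 234 62 [508.1 248.2] [30.7 35.6]
scene (403, 305) 82 398 69 [555.2 133.6] [40.5 46. ]
scene (442, 332) 86 675 64 [588.8 213.9] [52.1 56.9]
side (302, 180) 37 450 28 [470.9 162.8] [52.  66.2]
side (311, 154) 29 74 42 [505.5 243.4] [20.1 30.1]
side (343, 186) 38 189 44 [552.1 129.3] [32.  41.8]
side (351, 161) 31 250 42 [586.4 208.1] [42.  51.6]
```

carry_out([
  [0.05,-0.035,0,0,0,0],
  [0.1,-0.07,0,0,0,0],
  [0.1,-0.07,0,0,0,0],
  [0.1,-0.07,0,0,0,0],
], jaw=0, force=30)

```text
t: 2.45
tool_pos: [0.5303, 0.0999, 0.1899]
orientation: [2.22, 2.222, 0.0]
force: [-0.4, 0.2, 0.4]
opening: 0.0929
gripper_force: 0.0
```

```bash
python3 - <<'E'
from h import *
k=cam('wrist'); im=robot.read_camera('wrist'); cv2.imwrite('pics/w1.png',im[:,:,::-1])
o=im.copy()
for s in [(474,167),(508,248),(555,133),(588,213)]:
    p=proj(k,np.array([[s[0]/1e3,s[1]/1e3,.022]]))[0]; print(s,p.round(1)); cv2.circle(o,tuple(int(v) for v in p),3,(255,0,0),-1)
cv2.imwrite('pics/w1o.png',o[:,:,::-1])
E
```

```text
(474, 167) [261.9 145.7]
(508, 248) [294.3  58.1]
(555, 133) [341.3 179.6]
(588, 213) [376.5  97.4]
```

View pics/w1o.png

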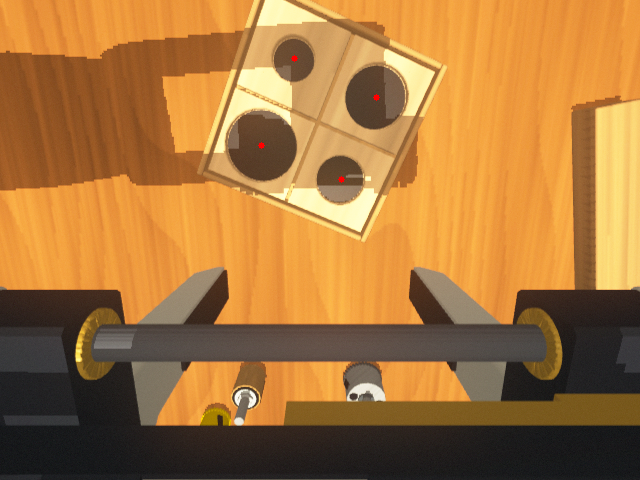

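The wrist view confirms all four pocket centres to about 1 px: 57 at (262,146), 25 at (294,58), 35 at (341,180) and 46 at (377,97). I'll fetch saw46 first.

carry_out([
  [-0.055,0.014,0,0,0,0],
  [-0.11,0.028,0,0,0,0],
  [-0.165,0.043,0,0,0,0],
  [-0.22,0.057,0,0,0,0],
  [-0.22,0.057,0,0,0,0],
  [-0.22,0.057,0.05,0,0,0],
  [-0.22,0.057,0.1,0,0,0],
  [-0.22,0.057,0.13,0,0,0],
  [-0.22,0.057,0.145,0,0,0],
  [-0.22,0.057,0.145,0,0,0],
])

```text
t: 3.75
tool_pos: [0.5865, -0.1199, 0.0438]
orientation: [-2.221, -2.22, 0.001]
force: [0.3, -0.8, 1.0]
opening: 0.093
gripper_force: 0.0
```

carry_out([
  [0,0,0,0,0,0],
  [0,0,0,0,0,0],
  [0,0,0,0,0,0],
  [0,0,0,0,0,0],
  [0,0,0,0,0,0],
  [0,0,0,0,0,0],
  [0,0,0,0,0,0],
  [0,0,0,0,0,0],
], jaw=255, force=40)

```text
t: 4.75
tool_pos: [0.587, -0.12, 0.0445]
orientation: [-2.221, -2.221, 0.0]
force: [0.2, -0.0, 0.0]
opening: 0.0177
gripper_force: 0.0
```

```bash
python3 - <<'E'
from h import *
print(robot.read_state()['t'])
a=robot.read_camera('side')[200:360,280:500]; b=robot.read_camera('wrist')[260:440,200:440]
cv2.imwrite('pics/g46.png',np.hstack([cv2.resize(i[:,:,::-1],(400,320)) for i in(a,b)]))
E
```

```text
4.75
```

View pics/g46.png

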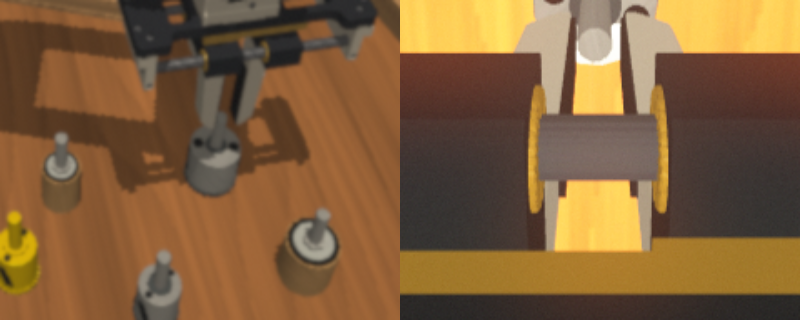

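The fingers straddle the saw46 shank, which is centred between them, and they are still closing.

carry_out([
  [0,0,0,0,0,0],
  [0,0,0,0,0,0],
  [0,0,0,0,0,0],
  [0,0,-0.02,0,0,0],
  [0,0,-0.06,0,0,0],
  [0,0,-0.1,0,0,0],
  [0,0,-0.1,0,0,0],
])

```text
t: 5.72
tool_pos: [0.5903, -0.1209, 0.1505]
orientation: [2.216, 2.216, 0.007]
force: [0.1, -0.4, -1.3]
opening: 0.0077
gripper_force: 40.0
```

```bash
python3 - <<'E'
from h import *
s=robot.read_state();print(s['t'],s['tool_pos'],s['opening'])
a=robot.read_camera('side')[150:310,280:500]; b=robot.read_camera('wrist')[240:440,190:450]
cv2.imwrite('pics/g46b.png',np.hstack([cv2.resize(i[:,:,::-1],(400,320)) for i in(a,b)]))
s=robot.read_state();print(s['t'],s['tool_pos'],s['opening'])
E
```

```text
5.725 [ 0.59027879 -0.12087294  0.150546  ] 0.007658042254164544
5.825 [ 0.58733861 -0.1200483   0.14520792] 0.007860335182279462
```

View pics/g46b.png

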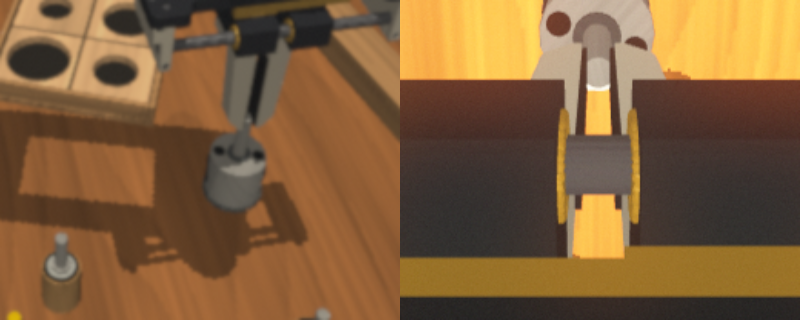

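The saw hangs from the fingers, roughly upright. I'll measure its offset from the TCP.

```bash
cat >> h.py <<'E'
def held(D,n,z=None,cs=('scene','side')):
    s=robot.read_state(); z=s['tool_pos'][2]-.0447 if z is None else z
    for c in cs:
        k=cam(c); robot.read_camera(c)
        for d in robot.outline_of(c,n+'_mid')[:4]:
            xy,i=loc(k,d['pixels'],D/1e3,z)
            if i>.4: print(c,round(d['conf'],2),np.round(d['pixel']),((xy-s['tool_pos'][:2])*1e3).round(1),round(i,2),d['pixels'].sum())
    print(s['t'],s['tool_pos'].round(4),s['opening'])
E
python3 -c "
from h import *
held(46,'saw46')
im=robot.read_camera('scene')
k=cam('scene');X=robot.read_state()['tool_pos'];print(proj(k,np.array([X,X+[0,0,-.06]])))
u=proj(k,X[None]+[0,0,-.02])[0].astype(int)
cv2.imwrite('pics/g46c.png',cv2.resize(im[u[1]-60:u[1]+60,u[0]-80:u[0]+80,::-1],None,fx=4,fy=4))"
```

```text
scene 0.97 [271. 264.] [4.  8.5] 0.65 581
5.825 [ 0.5873 -0.12    0.1452] 0.007860335182279462
[[265.56146483 254.5060253 ]
 [268.41099533 271.28635624]]
```

View pics/g46c.png

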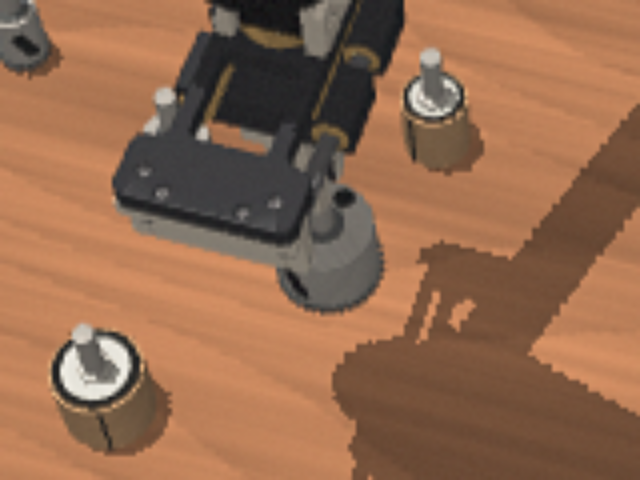

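```bash
python3 -c "
from h import *
k=cam('wrist');X=robot.read_state()['tool_pos']
for dy in(0,.005,.01): print(dy,proj(k,X+np.array([[0,dy,.0315],[0,dy,0],[0,dy,-.0045]])).round(0).tolist())
im=robot.read_camera('wrist'); o=cv2.resize(im[170:350,220:420,::-1],None,fx=4,fy=3.2)
cv2.imwrite('pics/w46.png',o[:570])
"
```

```text
0 [[317.0, 285.0], [317.0, 264.0], [317.0, 261.0]]
0.005 [[317.0, 275.0], [317.0, 256.0], [317.0, 254.0]]
0.01 [[317.0, 266.0], [317.0, 248.0], [317.0, 246.0]]
```

View pics/w46.png

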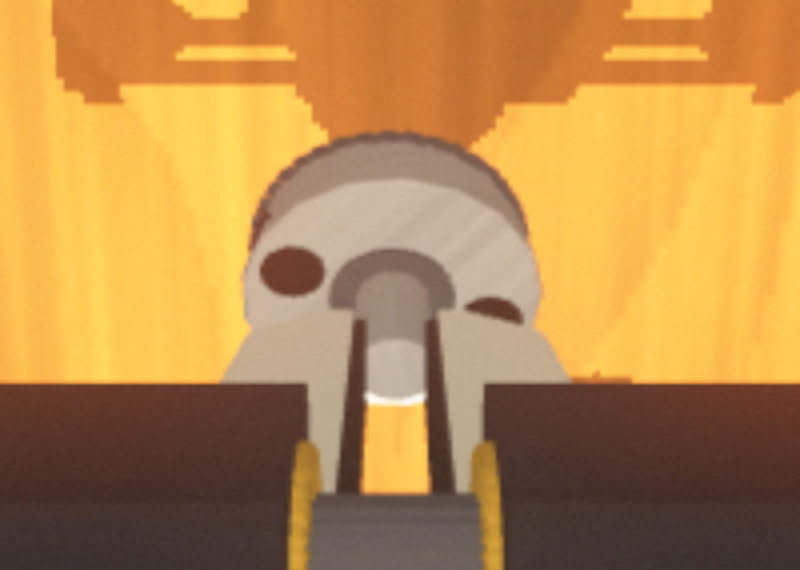

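The tip is at (319,286) and was predicted at (317,285). The collar is at row 261, also as predicted. So the saw is held centred and upright, and I'll place it.

carry_out([
  [0.05,0,0,0,0,0],
  [0.11,0,0,0,0,0],
  [0.17,0.001,0,0,0,0],
  [0.23,0.001,0,0,0,0],
  [0.29,0.002,0,0,0,0],
  [0.334,0.002,0,0,0,0],
  [0.334,0.002,0,0,0,0],
  [0.334,0.002,0,0,0,0],
  [0.334,0.002,0.04,0,0,0],
  [0.334,0.002,0.065,0,0,0],
  [0.334,0.002,0.08,0,0,0],
  [0.334,0.002,0.086,0,0,0],
])

```text
t: 7.62
tool_pos: [0.5888, 0.2129, 0.0577]
orientation: [-2.223, -2.22, 0.002]
force: [-0.6, -0.1, -1.7]
opening: 0.0074
gripper_force: 40.0
```

carry_out([
  [0,0,0,0,0,0],
  [0,0,0,0,0,0],
])

```text
t: 7.88
tool_pos: [0.59, 0.2142, 0.06]
orientation: [2.221, 2.221, 0.003]
force: [0.2, 0.7, -1.4]
opening: 0.0079
gripper_force: 40.0
```

```bash
python3 - <<'E'
from h import *
s=robot.read_state();print(s['t'],s['tool_pos'],s['opening'],s['force'])
im=robot.read_camera('side'); im2=robot.read_camera('wrist')
cv2.imwrite('pics/p46.png',np.hstack([cv2.resize(i[:,:,::-1],(400,320)) for i in(im[80:240,240:440],im2[120:320,190:440])]))
E
```

```text
7.875 [0.59001063 0.21417955 0.05996787] 0.0079028585094961 [ 0.24564727  0.70409824 -1.38573195]
```

View pics/p46.png

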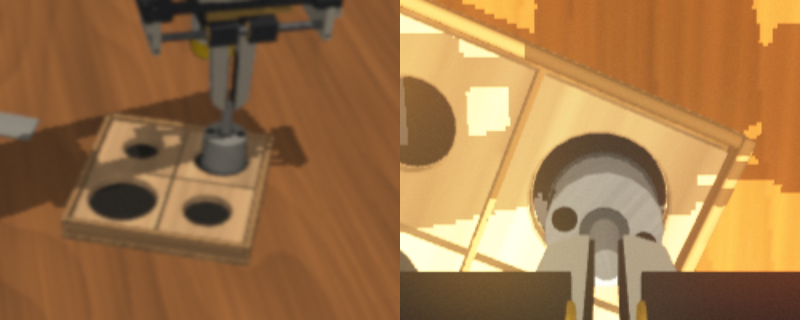

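Saw46 is inside its pocket, about 2 mm above the floor. I'll lower it, release and retreat.

carry_out([
  [0,0,0.001,0,0,0],
  [0,0,0.002,0,0,0],
  [0,0,0.002,0,0,0],
  [0,0,0.002,0,0,0],
])

```text
t: 8.48
tool_pos: [0.5893, 0.2141, 0.057]
orientation: [2.221, 2.221, 0.001]
force: [-1.7, -1.4, 2.0]
opening: 0.007
gripper_force: 40.0
```

carry_out([
  [0,0,0,0,0,0],
  [0,0,0,0,0,0],
  [0,0,0,0,0,0],
  [0,0,0,0,0,0],
  [0,0,0,0,0,0],
  [0,0,0,0,0,0],
], jaw=120)

```text
t: 9.22
tool_pos: [0.589, 0.214, 0.0565]
orientation: [-2.221, -2.221, -0.0]
force: [-0.3, -1.1, 0.1]
opening: 0.0494
gripper_force: 0.0
```

carry_out([
  [0,0,-0.02,0,0,0],
  [0,0,-0.06,0,0,0],
  [0,0,-0.11,0,0,0],
  [0,0,-0.132,0,0,0],
  [0,0,-0.132,0,0,0],
  [0,0,-0.132,0,0,0],
])

```text
t: 9.98
tool_pos: [0.5885, 0.2139, 0.1877]
orientation: [-2.221, -2.221, 0.002]
force: [0.3, -0.5, -0.4]
opening: 0.0492
gripper_force: 0.0
```

carry_out([
  [-0.055,-0.01,0,0,0,0],
  [-0.11,-0.02,0,0,0,0],
  [-0.165,-0.03,0,0,0,0],
  [-0.22,-0.04,0,0,0,0],
  [-0.275,-0.05,0,0,0,0],
  [-0.33,-0.06,0,0,0,0],
  [-0.385,-0.073,0,0,0,0],
  [-0.43,-0.082,0,0,0,0],
  [-0.449,-0.085,0,0,0,0],
  [-0.449,-0.085,0,0,0,0],
  [-0.449,-0.085,0,0,0,0],
])

```text
t: 11.35
tool_pos: [0.5042, -0.2335, 0.1879]
orientation: [-2.219, -2.222, -0.0]
force: [-0.1, 0.1, 0.2]
opening: 0.0494
gripper_force: 0.0
```

carry_out([
  [0,0,0.04,0,0,0],
  [0,0,0.09,0,0,0],
  [0,0,0.13,0,0,0],
  [0,0,0.144,0,0,0],
  [0,0,0.144,0,0,0],
  [0,0,0.144,0,0,0],
])

```text
t: 12.1
tool_pos: [0.5057, -0.2354, 0.0468]
orientation: [2.219, 2.22, 0.001]
force: [0.5, 0.0, -0.0]
opening: 0.0491
gripper_force: 0.0
```

carry_out([
  [0,0,0,0,0,0],
  [0,0,0,0,0,0],
  [0,0,0,0,0,0],
  [0,0,0,0,0,0],
  [0,0,0,0,0,0],
  [0,0,0,0,0,0],
  [0,0,0,0,0,0],
  [0,0,0,0,0,0],
], jaw=255)

```text
t: 13.1
tool_pos: [0.504, -0.235, 0.0445]
orientation: [-2.221, -2.221, 0.0]
force: [-0.9, -0.3, 1.8]
opening: 0.0076
gripper_force: 40.0
```

carry_out([
  [0,0,-0.02,0,0,0],
  [0,0,-0.06,0,0,0],
  [0,0,-0.1,0,0,0],
  [0,0,-0.1,0,0,0],
  [0,0,-0.1,0,0,0],
])

```text
t: 13.72
tool_pos: [0.504, -0.2349, 0.1448]
orientation: [2.221, 2.221, 0.0]
force: [-0.3, 0.1, -1.0]
opening: 0.0075
gripper_force: 40.0
```

```bash
cat >> h.py <<'E'
def chk(f):
    s=robot.read_state(); k=cam('wrist'); X=s['tool_pos']; im=robot.read_camera('wrist')
    print(s['t'],X.round(4),s['opening'])
    p=proj(k,X+np.array([[0,0,.0315],[0,0,-.0045]])); print('tip, cuptop predicted in crop:',((p-[220,170])*[4,3.2]).round().tolist())
    o=cv2.resize(im[170:350,220:420,::-1],None,fx=4,fy=3.2)
    for q in p: cv2.drawMarker(o,tuple(((q-[220,170])*[4,3.2]).astype(int).tolist()),(0,0,255),0,12,2)
    cv2.imwrite(f,o)
E
python3 -c "
from h import *
chk('pics/w35.png')"
```

```text
13.725 [ 0.504  -0.2349  0.1448] 0.007542548099505601
tip, cuptop predicted in crop: [[389.0, 367.0], [389.0, 293.0]]
```

View pics/w35.png

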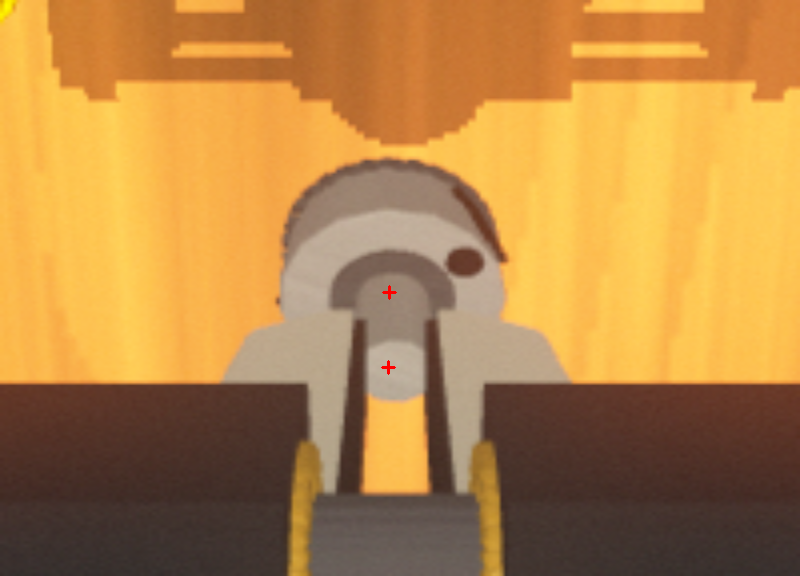

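Saw35 is held: the tip and cup-top marks sit on the shank. I'll place it in pocket35.

carry_out([
  [0.05,0.007,0,0,0,0],
  [0.11,0.015,0,0,0,0],
  [0.165,0.023,0,0,0,0],
  [0.22,0.031,0,0,0,0],
  [0.28,0.039,0,0,0,0],
  [0.335,0.046,0,0,0,0],
  [0.368,0.051,0,0,0,0],
  [0.368,0.051,0,0,0,0],
  [0.368,0.051,0,0,0,0],
  [0.368,0.051,0.04,0,0,0],
  [0.368,0.051,0.065,0,0,0],
  [0.368,0.051,0.08,0,0,0],
])

```text
t: 15.28
tool_pos: [0.5538, 0.1314, 0.0626]
orientation: [-2.222, -2.219, 0.004]
force: [0.2, -0.7, -1.2]
opening: 0.0075
gripper_force: 40.0
```

carry_out([
  [0,0,0.004,0,0,0],
  [0,0,0.006,0,0,0],
  [0,0,0.008,0,0,0],
  [0,0,0.008,0,0,0],
  [0,0,0.008,0,0,0],
])

```text
t: 15.9
tool_pos: [0.5553, 0.1332, 0.057]
orientation: [2.221, 2.221, 0.001]
force: [-0.8, -0.5, -1.2]
opening: 0.0077
gripper_force: 40.0
```

carry_out([
  [0,0,0,0,0,0],
  [0,0,0,0,0,0],
  [0,0,0,0,0,0],
  [0,0,0,0,0,0],
  [0,0,0,0,0,0],
  [0,0,0,0,0,0],
], jaw=120)

```text
t: 16.65
tool_pos: [0.555, 0.133, 0.0566]
orientation: [-2.221, -2.221, -0.0]
force: [0.3, -0.0, 0.4]
opening: 0.0492
gripper_force: 0.0
```

carry_out([
  [0,0,-0.02,0,0,0],
  [0,0,-0.06,0,0,0],
  [0,0,-0.11,0,0,0],
  [0,0,-0.132,0,0,0],
  [0,0,-0.132,0,0,0],
  [0,0,-0.132,0,0,0],
])

```text
t: 17.4
tool_pos: [0.5545, 0.1329, 0.1878]
orientation: [-2.221, -2.221, 0.001]
force: [-0.2, -0.2, -0.6]
opening: 0.0491
gripper_force: 0.0
```

Next is saw57 at (0.554, -0.366).

carry_out([
  [-0.055,0,0,0,0,0],
  [-0.11,0,0,0,0,0],
  [-0.165,0,0,0,0,0],
  [-0.22,0,0,0,0,0],
  [-0.275,0,0,0,0,0],
  [-0.33,0,0,0,0,0],
  [-0.385,0,0,0,0,0],
  [-0.44,0,0,0,0,0],
  [-0.48,0,0,0,0,0],
  [-0.499,0,0,0,0,0],
  [-0.499,0,0,0,0,0],
  [-0.499,0,0,0,0,0],
])

```text
t: 18.9
tool_pos: [0.5553, -0.3643, 0.1881]
orientation: [-2.219, -2.222, -0.001]
force: [-0.3, -1.2, -0.2]
opening: 0.0492
gripper_force: 0.0
```

carry_out([
  [0,0,0.04,0,0,0],
  [0,0,0.09,0,0,0],
  [0,0,0.13,0,0,0],
  [0,0,0.144,0,0,0],
  [0,0,0.144,0,0,0],
  [0,0,0.144,0,0,0],
])

```text
t: 19.65
tool_pos: [0.5566, -0.3666, 0.0473]
orientation: [2.218, 2.219, 0.001]
force: [-0.6, 0.6, -0.0]
opening: 0.0493
gripper_force: 0.0
```

carry_out([
  [0,0,0,0,0,0],
  [0,0,0,0,0,0],
  [0,0,0,0,0,0],
  [0,0,0,0,0,0],
  [0,0,0,0,0,0],
  [0,0,0,0,0,0],
  [0,0,0,0,0,0],
  [0,0,0,0,0,0],
], jaw=255)

```text
t: 20.65
tool_pos: [0.555, -0.366, 0.0445]
orientation: [-2.221, -2.221, 0.0]
force: [-0.8, -0.4, 1.6]
opening: 0.0079
gripper_force: 40.0
```

carry_out([
  [0,0,-0.02,0,0,0],
  [0,0,-0.06,0,0,0],
  [0,0,-0.1,0,0,0],
  [0,0,-0.1,0,0,0],
  [0,0,-0.1,0,0,0],
])

```text
t: 21.28
tool_pos: [0.555, -0.3658, 0.1446]
orientation: [2.221, 2.221, 0.0]
force: [-0.3, 0.2, -2.1]
opening: 0.0075
gripper_force: 40.0
```

```bash
python3 -c "
from h import *
chk('pics/w57.png')"
```

```text
21.275 [ 0.555  -0.3658  0.1446] 0.007538269524945296
tip, cuptop predicted in crop: [[389.0, 367.0], [389.0, 293.0]]
```

View pics/w57.png

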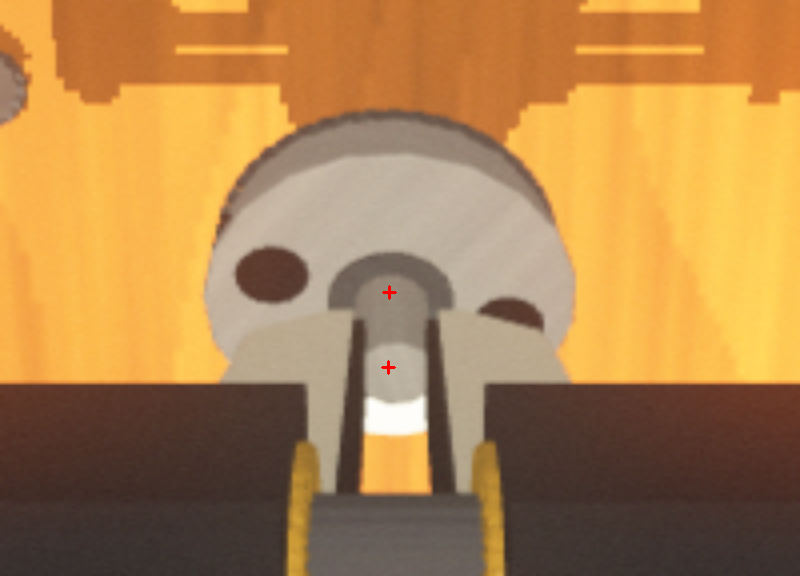

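Saw57 is held, centred on the marks. I'll place it in pocket57 at (0.4745, 0.1675).

carry_out([
  [0.05,-0.008,-0.01,0,0,0],
  [0.105,-0.016,-0.02,0,0,0],
  [0.16,-0.024,-0.02,0,0,0],
  [0.215,-0.033,-0.02,0,0,0],
  [0.27,-0.041,-0.02,0,0,0],
  [0.325,-0.049,-0.02,0,0,0],
  [0.38,-0.057,-0.02,0,0,0],
  [0.435,-0.066,-0.02,0,0,0],
  [0.49,-0.074,-0.02,0,0,0],
  [0.533,-0.08,-0.02,0,0,0],
  [0.533,-0.08,-0.02,0,0,0],
  [0.533,-0.08,-0.02,0,0,0],
])

```text
t: 22.82
tool_pos: [0.4742, 0.1665, 0.1632]
orientation: [-2.22, -2.222, 0.004]
force: [0.1, -0.2, -1.7]
opening: 0.0076
gripper_force: 40.0
```

carry_out([
  [0,0,0.03,0,0,0],
  [0,0,0.06,0,0,0],
  [0,0,0.085,0,0,0],
  [0,0,0.098,0,0,0],
  [0,0,0.104,0,0,0],
  [0,0,0.106,0,0,0],
  [0,0,0.108,0,0,0],
  [0,0,0.108,0,0,0],
  [0,0,0.108,0,0,0],
])

```text
t: 23.95
tool_pos: [0.4753, 0.1672, 0.057]
orientation: [2.221, 2.221, 0.001]
force: [0.1, 0.2, -0.9]
opening: 0.0073
gripper_force: 40.0
```

carry_out([
  [0,0,0,0,0,0],
  [0,0,0,0,0,0],
  [0,0,0,0,0,0],
  [0,0,0,0,0,0],
  [0,0,0,0,0,0],
  [0,0,0,0,0,0],
], jaw=120)

```text
t: 24.7
tool_pos: [0.475, 0.167, 0.0565]
orientation: [2.221, 2.221, 0.0]
force: [-0.4, 0.4, -0.1]
opening: 0.0492
gripper_force: 0.0
```

carry_out([
  [0,0,-0.02,0,0,0],
  [0,0,-0.06,0,0,0],
  [0,0,-0.11,0,0,0],
  [0,0,-0.132,0,0,0],
  [0,0,-0.132,0,0,0],
  [0,0,-0.132,0,0,0],
])

```text
t: 25.45
tool_pos: [0.4743, 0.1669, 0.187]
orientation: [-2.221, -2.221, 0.003]
force: [-0.2, 0.2, -0.5]
opening: 0.0493
gripper_force: 0.0
```

Last is saw25 at (0.4525, -0.346).

carry_out([
  [-0.055,-0.002,0,0,0,0],
  [-0.11,-0.005,0,0,0,0],
  [-0.165,-0.007,0,0,0,0],
  [-0.22,-0.01,0,0,0,0],
  [-0.275,-0.012,0,0,0,0],
  [-0.33,-0.015,0,0,0,0],
  [-0.385,-0.017,0,0,0,0],
  [-0.44,-0.02,0,0,0,0],
  [-0.49,-0.022,0,0,0,0],
  [-0.513,-0.0225,0,0,0,0],
  [-0.513,-0.0225,0,0,0,0],
  [-0.513,-0.0225,0,0,0,0],
])

```text
t: 26.95
tool_pos: [0.4525, -0.3445, 0.1877]
orientation: [-2.219, -2.221, -0.001]
force: [-0.0, -0.3, -0.2]
opening: 0.0491
gripper_force: 0.0
```

carry_out([
  [0,0,0.04,0,0,0],
  [0,0,0.09,0,0,0],
  [0,0,0.13,0,0,0],
  [0,0,0.144,0,0,0],
  [0,0,0.144,0,0,0],
  [0,0,0.144,0,0,0],
])

```text
t: 27.7
tool_pos: [0.4539, -0.3467, 0.0469]
orientation: [2.219, 2.22, 0.0]
force: [0.2, 0.2, 1.0]
opening: 0.0489
gripper_force: 0.0
```

carry_out([
  [0,0,0,0,0,0],
  [0,0,0,0,0,0],
  [0,0,0,0,0,0],
  [0,0,0,0,0,0],
  [0,0,0,0,0,0],
  [0,0,0,0,0,0],
  [0,0,0,0,0,0],
  [0,0,0,0,0,0],
], jaw=255)

```text
t: 28.7
tool_pos: [0.4525, -0.346, 0.0446]
orientation: [2.221, 2.221, -0.0]
force: [-0.6, 0.4, 0.8]
opening: 0.0072
gripper_force: 40.0
```

carry_out([
  [0,0,-0.02,0,0,0],
  [0,0,-0.06,0,0,0],
  [0,0,-0.1,0,0,0],
  [0,0,-0.12,0,0,0],
  [0,0,-0.12,0,0,0],
  [0,0,-0.12,0,0,0],
])

```text
t: 29.45
tool_pos: [0.4518, -0.3453, 0.1628]
orientation: [-2.22, -2.22, 0.0]
force: [-0.6, 0.2, -1.7]
opening: 0.0077
gripper_force: 40.0
```

```bash
python3 -c "
from h import *
chk('pics/w25.png')"
```

```text
29.45 [ 0.4518 -0.3453  0.1628] 0.007691600006930701
tip, cuptop predicted in crop: [[388.0, 367.0], [389.0, 293.0]]
```

View pics/w25.png

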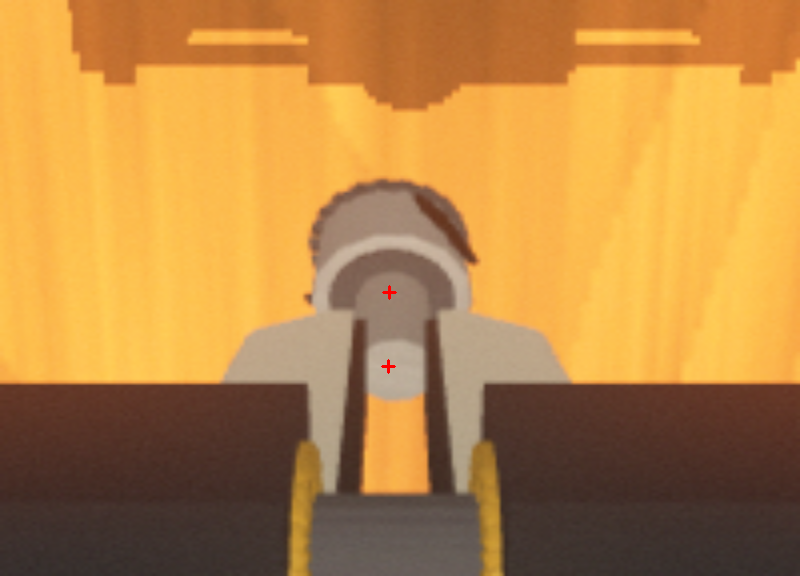

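Saw25 is held upright on the marks. I'll place it in pocket25 at (0.508, 0.248).

carry_out([
  [0.05,0.005,0,0,0,0],
  [0.11,0.01,0,0,0,0],
  [0.17,0.016,0,0,0,0],
  [0.23,0.021,0,0,0,0],
  [0.29,0.027,0,0,0,0],
  [0.35,0.033,0,0,0,0],
  [0.41,0.038,0,0,0,0],
  [0.47,0.044,0,0,0,0],
  [0.53,0.05,0,0,0,0],
  [0.575,0.054,0,0,0,0],
  [0.594,0.0555,0,0,0,0],
  [0.594,0.0555,0,0,0,0],
])

```text
t: 31.0
tool_pos: [0.5072, 0.2482, 0.163]
orientation: [-2.219, -2.223, 0.004]
force: [0.1, -0.4, -1.0]
opening: 0.0077
gripper_force: 40.0
```

carry_out([
  [0,0,0,0,0,0],
  [0,0,0.03,0,0,0],
  [0,0,0.06,0,0,0],
  [0,0,0.085,0,0,0],
  [0,0,0.098,0,0,0],
  [0,0,0.104,0,0,0],
  [0,0,0.106,0,0,0],
  [0,0,0.108,0,0,0],
  [0,0,0.108,0,0,0],
  [0,0,0.108,0,0,0],
])

```text
t: 32.25
tool_pos: [0.5083, 0.2482, 0.057]
orientation: [2.221, 2.221, 0.001]
force: [-0.2, -0.3, -1.3]
opening: 0.0076
gripper_force: 40.0
```

carry_out([
  [0,0,0,0,0,0],
  [0,0,0,0,0,0],
  [0,0,0,0,0,0],
  [0,0,0,0,0,0],
  [0,0,0,0,0,0],
  [0,0,0,0,0,0],
], jaw=120)

```text
t: 33.0
tool_pos: [0.508, 0.248, 0.0565]
orientation: [2.221, 2.221, 0.0]
force: [0.8, -0.1, 0.3]
opening: 0.049
gripper_force: 0.0
```

carry_out([
  [0,0,-0.02,0,0,0],
  [0,0,-0.06,0,0,0],
  [0,0,-0.11,0,0,0],
  [0,0,-0.132,0,0,0],
  [-0.05,0,-0.132,0,0,0],
  [-0.1,0,-0.132,0,0,0],
  [-0.15,0,-0.132,0,0,0],
  [-0.15,0,-0.132,0,0,0],
  [-0.15,0,-0.132,0,0,0],
])

```text
t: 34.12
tool_pos: [0.5084, 0.0984, 0.1897]
orientation: [2.222, 2.22, 0.002]
force: [0.4, 0.1, -0.5]
opening: 0.0492
gripper_force: 0.0
```

```bash
python3 - <<'E'
from h import *
z={'saw25':(.508,.248),'saw35':(.555,.1335),'saw46':(.589,.214),'saw57':(.4745,.1675),'drum35':(.4458,-.1173),'drum46':(.6372,-.2243)}
for c in('side','scene','wrist'):
    k=cam(c); im=robot.read_camera(c)
    for n,t in z.items():
        for d in robot.outline_of(c,n+'_mid')[:3]:
            xy,i=loc(k,d['pixels'],int(n[-2:])/1e3,.012 if 's' in n else 0)
            e=(xy-t)*1e3
            if np.hypot(*e)<40: print(c,n,e.round(1),round(i,2))
    if c=='side': a=cv2.resize(im[100:250,240:440,::-1],(400,300))
    if c=='wrist': b=cv2.resize(im[0:300,150:550,::-1],(400,300))
cv2.imwrite('pics/end.png',np.hstack([a,b])); print(robot.read_state()['t'])
E
```

```text
side saw25 [ 1.1 -0.1] 0.79
side saw35 [ 0.3 -1.5] 0.88
side saw46 [3.  3.5] 0.77
side saw57 [ 3.9 -0.7] 0.9
side drum35 [1.3 0.3] 0.94
side drum46 [1.1 0.7] 0.9
scene saw25 [-0.4 -0. ] 0.75
scene saw35 [ 0.3 -0.2] 0.89
scene saw46 [-1.1 -1.9] 0.92
scene saw57 [ 2.1 -1.6] 0.9
scene drum46 [-1.2  0.5] 0.96
wrist saw25 [-0.6 -1.8] 0.96
wrist saw35 [-0.9 -0.7] 0.95
wrist saw46 [-1.4 -3.8] 0.96
wrist saw57 [ 3.9 -3.3] 0.97
wrist drum35 [2.1 7.9] 0.67
35.175
```

View pics/end.png

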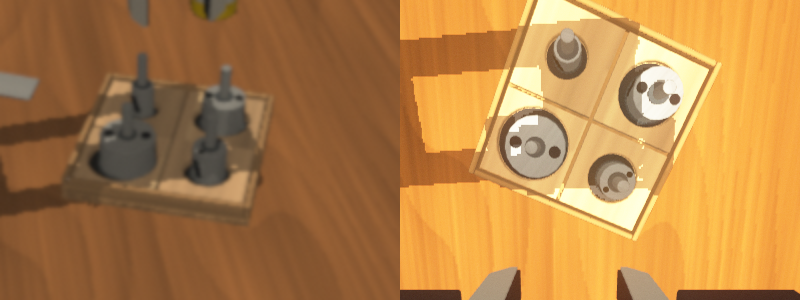

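All four saws stand upright in their own pockets, within about 5 mm of centre. The drums have not moved, and the gripper is clear.

```bash
python3 -c "
from plant import robot
print(robot.close_job())"
```

```text
the job is handed in; nothing more can be done
None
```

The job is handed in: all four hole saws stand upright in their own pockets, about 5 mm or less off centre in the last camera check, and neither sanding drum was touched; the judge's verdict was not returned.

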